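Tag out the conveyor and lift out its belt-drive roller

TASK

Tag out the conveyor, then take out its drive roller: first take the stiff white lockout tag from its holder and hang it by its hole on the peg of the isolator box, letting go so that it hangs freely by itself. Then lift the roller that has the two belt grooves out of its slots with the gripper and hold it level and still in the air about 10 cm above where it lay, clear of everything, leaving the plain rollers, the carton and the tape roll where they are. Finish while still holding the roller up: do not put it down or let it go.

Things in the scene. Friction and masses are not known exactly. Their poses are not given: they have to be found in the camera images.
- tag_center (a point): Centre of the lockout tag: a stiff white plastic plate, 90 g, 150 mm high, 8 mm thick along x, z up the tag, standing in a slot of its black holder. The lower 110 mm is 70 mm wide (y); above it a grip tab 34 mm wide and 40 mm tall reaches to the top edge, 75 mm above this point. Grip the tab near its top across the 8 mm thickness.
- tag_hole (a point): Centre of the tag's round through hole, 30 mm in diameter, running along x; it lies on the middle line, 63 mm below the top edge of the tag and 12 mm above tag_center. Same axes as tag_center.
- tag_holder: Fixed black plastic block 60 x 110 x 35 mm with an upright slot that holds the lowest 25 mm of the tag (slot 12 mm along x, 78 mm along y, floor 10 mm above the table). Origin at the centre of its underside; x is along the tag's thickness.
- peg_mid (a point): Middle of the round steel peg, 8 mm in diameter, on the isolator's front, 164 mm above the table. z is up, x points level from the peg's free end to the box: the peg runs from its free end at x = -33, z = +6 mm to the box front at x = +31, z = -6 mm (it rises outward). The tag hangs well with its hole at the peg's middle and its faces square to x.
- isolator: Fixed grey isolator box, 80 x 110 mm and 170 mm high, with a flat rotary switch on its top (up to 182 mm high). Origin at the centre of its underside; z is up, its front, which carries the peg, looks to -x.
- grooved_roller_center (a point): Centre and balance point of the loose drive roller: steel tube 38 mm in diameter, 260 mm long along x, about 0.45 kg, with two belt grooves (20 mm wide, 8 mm deep) 95 mm either side of this centre, plain between. A 10 mm axle stub, 15 mm long, at each end rests in an open-topped rail slot 16 mm wide, 20 mm deep. It lies in any of the first three slots, axis 85 mm above the table.
- plain_roller_a: Loose plain roller, 38 mm in diameter, 260 mm long, without grooves, in another of the first three slots. Origin at its centre, x along its axis. To be left in place.
- plain_roller_b: Loose plain roller like plain_roller_a, in the remaining one of the first three slots. To be left in place.
- conveyor: Fixed end of a roller conveyor standing on the table: two green rails 100 mm high, 268 mm apart inside, 8 mm thick, running along y. Origin on the table at the middle of its end; y runs along the conveyor. Rollers lie along x at a pitch of 100 mm, the first 60 mm from the end; the rollers beyond the third are fixed.
- carton: Loose cardboard carton 100 x 130 x 60 mm, origin at the centre of its underside. To be left alone.
- tape_roll: Loose roll of tape lying flat, 100 mm across, 48 mm high, origin at the centre of its underside. To be left alone.
Not all that is in view belongs to the job. Of the things that look like the part that bears tag_center, the middle-sized one is meant.

How it is judged:
On the way, in this order (a step that is already met when the one before it is completed fails the run):
1. the tag hangs freely by its hole on the isolator's peg, released (x of tag_hole in the frame of peg_mid between -0.034 and 0.032 m and y of tag_hole in the frame of peg_mid between -0.014 and 0.014 m and z of tag_hole in the frame of peg_mid between -0.026 and 0.012 m and angle between tag_center's own z axis and vertical below 0.35 rad and contact force between tag and isolator above 0.2 N and contact force between tag and the fingers below 0.05 N and linear speed of tag below 0.05 m/s), for 0.3 s.
2. the grooved roller is held level and still in the gripper, clear above the conveyor (z of grooved_roller_center in the frame of conveyor above 0.145 m and angle between grooved_roller_center's own x axis and vertical between 1.4836 and 1.658 rad and linear speed of grooved_roller below 0.02 m/s and angular speed of grooved_roller below 0.12 rad/s and contact force between grooved_roller and the fingers above 2 N and contact force between grooved_roller and conveyor below 0.1 N and contact force between grooved_roller and isolator below 0.1 N and contact force between grooved_roller and plain_roller_a below 0.1 N and contact force between grooved_roller and plain_roller_b below 0.1 N and contact force between grooved_roller and carton below 0.1 N and contact force between grooved_roller and tape_roll below 0.1 N and contact force between grooved_roller and tag_holder below 0.1 N and contact force between grooved_roller and tag below 0.1 N), for 0.3 s.
At the end, for the whole second after the job is handed in: The tag hangs on the peg through its hole, upright within 20 degrees, not touched by the fingers; the grooved roller is in the fingers at least 60 mm above its slots, level within 5 degrees, still (under 20 mm/s), touching nothing else (all of step 1 and all of step 2); the arm keeps its last pose, push and grip.
It fails at once if a plain roller is shifted by more than 25 mm (distance of any of plain_roller_a, plain_roller_b from where it was at the start of the episode above 0.025 m).
It fails at once if the carton or the tape roll is shifted by more than 25 mm (distance of any of carton, tape_roll from where it was at the start of the episode above 0.025 m).
It fails at once if the grooved roller is out of its slots before the tag hangs on the peg (z of grooved_roller_center in the frame of conveyor above 0.105 m and not (x of tag_hole in the frame of peg_mid between -0.034 and 0.032 m and y of tag_hole in the frame of peg_mid between -0.014 and 0.014 m and z of tag_hole in the frame of peg_mid between -0.026 and 0.012 m)).
It also fails if it takes over 53 s, if anything falls off the work surface, if the arm or the gripper's body presses on something with over 40 N, if the wrist force passes 120 N, or if a joint passes its speed limit or range.

ROBOT

A 7-joint arm with a two-finger parallel gripper is mounted at the origin on the work surface. World frame = base frame: x ahead of the robot, y to its left, z up, the work surface at z = 0. Lengths are in m, angles in rad, forces in N, time in s.
With the tool pointing down it reaches from about 0.425 to 0.925 m from the base axis. Payload 6.8 kg.
Tool frame: the origin (TCP) lies between the finger pads; the fingertips stand finger_overhang ahead of it and the grasp point (between the pads) lies 6 mm ahead of it (finger_overhang is the distance from the TCP to the fingertips, in m); z points along the fingers, y is the line along which they close (so a half turn about z gives the same grasp; the last joint's range is limited). The gripper opens to 85 mm and grips with 20 to 120 N. Pads are 22 mm wide; open, the fingers measure 114 mm over their backs; the gripper's body (76 mm by 85 mm) begins 54 mm behind the grasp point. The pads swing forward as they close: fully open they stand 13 mm farther back than shut.
Start: joints at [1.004, 0.477, 0.022, 1.555, -0.011, 1.109, -0.083], TCP at [0.299, -0.605, 0.232] pointing down, gripper open.
Joint ranges: [-2.96, 2.96], [-0.34, 2.1], [-1.41, 1.46], [0.24, 2.44], [-1.37, 4.51], [0.17, 1.92], [-2.96, 2.96]. Speed limits (rad/s): [2.39, 2.39, 3.14, 3.14, 3.14, 3.14, 3.14].

INTERFACE

Orientations are given as a unit quaternion [w, x, y, z].
In Python, from station import * gives the robot as it stands.
- The arm moves only by the tool drive_tool, never from a script. Its argument "increments" is a list of rows, each an object of numbers: "claw": the finger opening in m, from 0 to 0.0854; "dx", "dy", "dz": the shift along the tool's x, y, z in m; "wx", "wy", "wz": the turn, a rotation vector about the tool's x, y, z in degrees. A call has 1 to 20 rows; each row shifts and turns the commanded pose from where the row before left it, along the tool's axes as they then stand; what a row does not reach is not made up. A row lasts 1/8 s, in which the tool goes at most 62.5 mm and 10.7 degrees, less where a joint would pass 70% of its speed; a pose out of reach is approached as far as the arm can. A call with a gripper value outside its range is refused whole. The fingers move at their own pace and stop on an object; "newtons" is the grip in N (left out, the last holds). Time passes only in rows, so rows that do not move let the fingers close. It gives the time, the measured TCP pose, the force, the opening and the grip force at its end, in the units of the state.
- get_obs(): the state, without advancing time (a new reading comes with each control period).
- read_camera(name): name is "scene" or "top" or "wrist"; returns (picture, depth): 400x640x3 uint8, red, green, blue; 400x640 float32, m along the optical axis (not along the pixel's ray), 0 where there is no reading.
- calibration(name): a dict with "intrinsics" (3x3 intrinsics, pixels), "k1" (the pictures are not rectified: a ray, as slopes to the right and down, at radius r is drawn at 1 + k1 r^2 times it, then the intrinsics apply), "R" (3x3) and "t" (3): a world point X has camera coordinates R X + t; the wrist camera has in their place "mount" (4x4, takes a point from camera to tool coordinates, whose origin is the TCP and whose axes are the flange's). Camera axes: x right, y down, z forward; pixel columns grow to the right and rows downward; lengths in m; the calibration is good to about 2 mm. A picture is of the moment at which its call begins: read the wrist's pose just before it. calibration takes no time and is no camera call.
- hand_in(): hands the job in; it is judged then, once.
The state is a dict: "t": time; "q": joint angles; "joint_vel": joint speeds; "joint_torque": joint torques, N m; "eef_pos": TCP position; "tool_rot": TCP orientation; "contact_force": force on the tool from outside, world axes, zero at the start; "torque": the same for the moment, N m; "gripper_width": opening from 0.0 (shut) to 1.0 (fully open); "grasp_force": force on a finger pad.
Only numpy, scipy, OpenCV 4.12 (cv2) and the standard library are available. Lean on these libraries where they do the work, as an engineer would, in place of code of your own. Each camera call takes 0.05 s, during which the arm holds its last target. There are 200 camera calls.

## Working session

There is one attempt and no reset: what is moved stays moved. The work goes in short steps, Python scripts to look and compute and a tool call to move; the robot and the scene stay as the last step left them, time stands still between calls to the robot, and variables do not carry over. Pictures are saved under pics/ and viewed, at most 13 in all, crops included, and the job is handed in when it is done.

Besides the shell and the picture viewer there is one more tool, called after "Request:" by a JSON object that holds its "op" and its "data". drive_tool: Moves the arm, as the interface text tells. Its arguments: {"type":"object","properties":{"increments":{"type":"array","items":{"type":"object","properties":{"claw":{"type":"number"},"dx":{"type":"number"},"dy":{"type":"number"},"dz":{"type":"number"},"wx":{"type":"number"},"wy":{"type":"number"},"wz":{"type":"number"}}}},"newtons":{"type":"number"}},"required":["increments"]}

```bash
ls; mkdir -p pics; cat > h.py <<'E'
import numpy as np, cv2
from station import *
def cam(name):
    c=calibration(name); K=np.array(c["intrinsics"]);k1=c["k1"]
    if name=="wrist":
        o=get_obs(); M=np.array(c["mount"]); w,x,y,z=o["tool_rot"]
        from scipy.spatial.transform import Rotation as Ro
        T=np.eye(4);T[:3,:3]=Ro.from_quat([x,y,z,w]).as_matrix();T[:3,3]=o["eef_pos"]
        W=T@M; R=W[:3,:3].T; t=-R@W[:3,3]
    else: R=np.array(c["R"]);t=np.array(c["t"])
    return K,k1,R,t
def ray(C,uv):
    K,k1,R,t=C
    d=np.linalg.inv(K)@np.array([uv[0],uv[1],1.0]); r=np.hypot(d[0],d[1]); s=r
    for _ in range(20): s=r/(1+k1*s*s)
    if r>0: d[:2]*=s/r
    return -R.T@t, R.T@d
def onplane(C,uv,z):
    o,d=ray(C,uv); return o+d*(z-o[2])/d[2]
def cloud(C,depth):
    K,k1,R,t=C
    h,w=depth.shape; u,v=np.meshgrid(np.arange(w),np.arange(h))
    x=(u-K[0,2])/K[0,0];y=(v-K[1,2])/K[1,1]; r=np.hypot(x,y);s=r.copy()
    for _ in range(20): s=r/(1+k1*s*s)
    f=np.where(r>0,s/np.maximum(r,1e-9),1)
    P=np.stack([x*f*depth,y*f*depth,depth],-1)
    return (P-t)@R
def proj(C,X):
    K,k1,R,t=C; p=R@np.array(X)+t; a=p[:2]/p[2]; a=a*(1+k1*(a@a)); return K[:2,:2]@a+K[:2,2]
E
python3 - <<'E'
from h import *
for n in ["scene","top"]:
    C=cam(n); p,d=read_camera(n); np.savez(f"{n}.npz",p=p,d=d); cv2.imwrite(f"pics/{n}0.png",p[:,:,::-1])
    print(n,-C[2].T@C[3],C[2][2],C[0][0,0],C[1])
print(get_obs())
E
```

```text
pics
scene [0.93722749 0.4308488  0.86843663] [-0.38505104 -0.47898967 -0.78886285] 404.50210460648066 -0.08822419025392901
top [ 0.45140587 -0.0063862   1.02272902] [ 0.13972566  0.00887112 -0.99015051] 364.4999011956567 -0.0417064905667239
{'t': 0.1, 'q': array([ 1.0038825 ,  0.47773168,  0.02235736,  1.5563313 , -0.0114817 ,
        1.10930747, -0.08309007]), 'joint_vel': array([-1.27853588e-04, -3.08894467e-03, -7.48930094e-04, -2.07604491e-03,
       -1.46031447e-03, -1.29246367e-03, -5.18015681e-05]), 'joint_torque': array([ 4.65682082e-03, -5.97763288e+01,  1.61386382e+00, -2.81958228e+01,
        1.28656442e-02,  5.02871015e-03,  2.23648726e-05]), 'eef_pos': array([ 0.29869223, -0.60473014,  0.23072267]), 'tool_rot': array([-7.83759894e-04,  9.73798230e-01,  2.27412240e-01, -2.56574610e-04]), 'contact_force': array([-0.49681328,  0.29293458,  0.66525282]), 'torque': array([-0.01297525,  0.00561218, -0.00251602]), 'grasp_force': 0.0, 'gripper_width': 0.9982481133130444}
```

View pics/scene0.png

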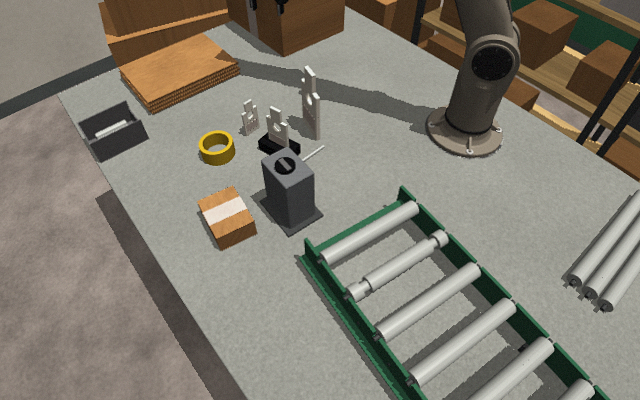

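View pics/top0.png

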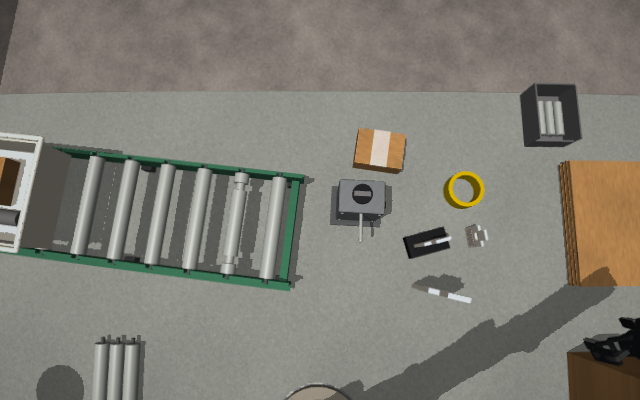

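The scene shows three tag-like plates: small at scene (250,117), middle-sized in the black holder at (278,127), and tall at (311,103). I choose the one in the holder. The grooved roller is in the second slot, at scene (400,265) and top (235,222). The isolator is at scene (290,190), with its peg pointing to (325,148).

```bash
python3 - <<'E'
from h import *
D={n:np.load(n+".npz") for n in ["scene","top"]}
cl={n:cloud(cam(n),D[n]["d"]) for n in D}
def box(n,u0,u1,v0,v1,z0,z1):
    P=cl[n][v0:v1,u0:u1].reshape(-1,3); c=D[n]["p"][v0:v1,u0:u1].reshape(-1,3).astype(int); dd=D[n]["d"][v0:v1,u0:u1].ravel()
    m=(P[:,2]>z0)&(P[:,2]<z1)&(dd>0); return P[m],c[m]
def rect(P):
    r=cv2.minAreaRect((P[:,:2]*1000).astype(np.float32)); return np.round(r[0],1),np.round(r[1],1),round(r[2],1)
for n,b in [("top",(395,460,220,265)),("scene",(255,305,100,160))]:
    P,c=box(n,*b,0.05,0.3)
    m=c.min(1)>120
    print(n,"tag",m.sum(),rect(P[m]),P[m].min(0),P[m].max(0))
    P,c=box(n,*b,0.025,0.045); m=c.max(1)<60; print(" holder",m.sum(),rect(P[m]))
for n,b in [("top",(325,395,170,225)),("scene",(250,325,135,235))]:
    P,c=box(n,*b,0.165,0.175); print(n,"iso top",len(P),rect(P),np.median(P[:,2]))
for n,b in [("top",(345,372,212,250)),("scene",(300,330,140,165))]:
    P,c=box(n,*b,0.14,0.19); print(n,"peg",len(P)); print(P[np.argsort(P[:,0])][::6].round(3))
# roller
for n,b in [("top",(215,255,165,280)),("scene",(340,450,225,305))]:
    P,c=box(n,*b,0.09,0.12); m=(c.max(1)-c.min(1)<30)&(c.min(1)>90); print(n,"roller",m.sum(),rect(P[m]),P[m].max(0))
C=cam("top")
p=D["top"]["p"];
cv2.imwrite("pics/c1.png",np.hstack([cv2.resize(p[160:310,320:500,::-1],None,fx=2.2,fy=2.2),cv2.resize(D["scene"]["p"][80:230,210:360,::-1],None,fx=2.2,fy=2.2)]))
E
```

```text
top tag 86 (array([ 498.1, -295.2]), array([ 7.9, 69.2]), 15.4) [ 0.48700998 -0.32806336  0.08243161] [ 0.50962945 -0.26106788  0.16531608]
 holder 699 (array([ 498.4, -294.8]), array([ 58.3, 109.3]), 15.3)
scene tag 320 (array([ 519.2, -258.7]), array([320. ,  98.4]), 61.6) [ 0.48198601 -0.42122437  0.0591031 ] [ 0.63042728 -0.09901522  0.17510804]
 holder 309 (array([ 501. , -291.2]), array([ 54.4, 120.1]), 30.8)
top iso top 1208 (array([ 586.8, -102. ]), array([109.7, 106.5]), 86.7) 0.1698300454545936
scene iso top 1037 (array([565.2, -99.9]), array([111.9, 147. ]), 87.9) 0.1710303379252204
top peg 160
[[ 0.493 -0.098  0.174]
 [ 0.498 -0.098  0.174]
 [ 0.503 -0.096  0.172]
 [ 0.507 -0.1    0.173]
 [ 0.512 -0.098  0.172]
 [ 0.517 -0.101  0.171]
 [ 0.522 -0.099  0.169]
 [ 0.526 -0.099  0.169]
 [ 0.529 -0.104  0.165]
 [ 0.534 -0.097  0.165]
 [ 0.536 -0.104  0.163]
 [ 0.541 -0.097  0.165]
 [ 0.543 -0.104  0.164]
 [ 0.548 -0.097  0.163]
 [ 0.551 -0.098  0.159]
 [ 0.555 -0.1    0.163]
 [ 0.558 -0.098  0.158]
 [ 0.56  -0.111  0.149]
 [ 0.56  -0.118  0.167]
 [ 0.56  -0.111  0.165]
 [ 0.56  -0.105  0.161]
 [ 0.561 -0.084  0.154]
 [ 0.562 -0.072  0.15 ]
 [ 0.562 -0.092  0.169]
 [ 0.562 -0.113  0.169]
 [ 0.562 -0.104  0.168]
 [ 0.562 -0.125  0.168]]
scene peg 110
[[ 0.492 -0.095  0.176]
 [ 0.495 -0.098  0.176]
 [ 0.499 -0.097  0.172]
 [ 0.504 -0.095  0.167]
 [ 0.509 -0.097  0.172]
 [ 0.513 -0.099  0.17 ]
 [ 0.518 -0.094  0.167]
 [ 0.523 -0.099  0.169]
 [ 0.526 -0.099  0.168]
 [ 0.532 -0.096  0.164]
 [ 0.536 -0.094  0.169]
 [ 0.541 -0.099  0.168]
 [ 0.544 -0.1    0.166]
 [ 0.548 -0.101  0.164]
 [ 0.553 -0.103  0.162]
 [ 0.561 -0.093  0.169]
 [ 0.564 -0.089  0.171]
 [ 0.566 -0.094  0.172]
 [ 0.57  -0.085  0.172]]
top roller 1282 (array([543.4, 217.7]), array([ 35.9, 261. ]), 83.6) [0.6735671  0.24816097 0.10801406]
scene roller 3062 (array([545.6, 214.2]), array([196.8, 245.5]), 48.3) [0.67383027 0.33899355 0.10920609]
```

View pics/c1.png

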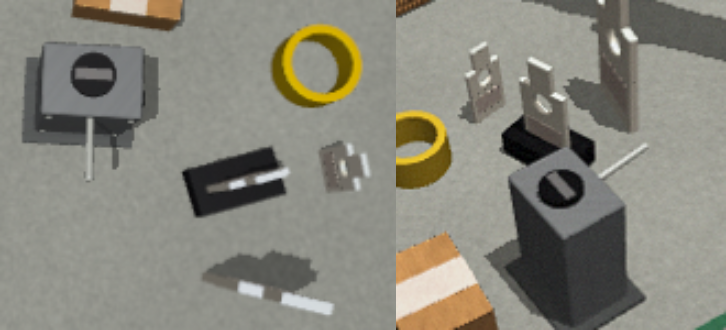

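Both views agree that the holder's plate is the middle-sized one. The tag is at about (0.498, -0.295) with its thickness at yaw 15.4°. The peg lies along yaw of about -3°, with its middle near (0.528, -0.099, 0.164). I'll refine the yaws and heights and work out the first move.

```bash
python3 - <<'E'
from h import *
import station
print([n for n in dir(station) if not n.startswith("_")], getattr(station,"finger_overhang",None))
D={n:np.load(n+".npz") for n in ["scene","top"]}
for n,b in [("top",(325,395,170,215)),("scene",(250,325,135,235))]:
    P=cloud(cam(n),D[n]["d"])[b[2]:b[3],b[0]:b[1]].reshape(-1,3); m=(abs(P[:,2]-.170)<.005)&(P[:,0]>.555)&(P[:,0]<.67)&(abs(P[:,1]+.1)<.07); P=P[m]
    print(n,"iso",cv2.minAreaRect((P[:,:2]*1000).astype(np.float32)))
A=[]
for n,b in [("top",(345,372,212,250)),("scene",(295,330,140,170))]:
    P=cloud(cam(n),D[n]["d"])[b[2]:b[3],b[0]:b[1]].reshape(-1,3); m=(P[:,2]>.155)&(P[:,2]<.19)&(P[:,0]<.553)&(P[:,0]>.48); P=P[m]
    l=cv2.fitLine((P*1000).astype(np.float32),cv2.DIST_HUBER,0,.01,.01).ravel(); print(n,"peg",l, np.degrees(np.arctan2(l[1],l[0])),P[:,0].min(), P.mean(0))
# two-view triangulation: tag top corners & peg tip by edges of white masks
def tri(a,b):
    (o1,d1),(o2,d2)=ray(cam("top"),a),ray(cam("scene"),b)
    d1/=np.linalg.norm(d1);d2/=np.linalg.norm(d2)
    s=np.linalg.lstsq(np.c_[d1,-d2],o2-o1,rcond=None)[0]; p,q=o1+s[0]*d1,o2+s[1]*d2
    return (p+q)/2,np.linalg.norm(p-q)
print("peg tip",tri((320+90/2.2,160+180/2.2),(210+(648-396)/2.2,80+146/2.2)))
print("tag top mid",tri((320+263/2.2,160+180/2.2),(210+(541-396)/2.2,80+62/2.2)))
P=cloud(cam("scene"),D["scene"]["d"])[100:160,255:300].reshape(-1,3); c=D["scene"]["p"][100:160,255:300].reshape(-1,3).min(1)
m=(np.hypot(P[:,0]-.498,P[:,1]+.295)<.06)&(P[:,2]>.05); P=P[m]; print(P.max(0),P.mean(0)); print(cv2.minAreaRect((P[:,:2]*1000).astype(np.float32)))
print(np.array(calibration("wrist")["mount"]).round(3))
E
```

```text
['PlanningError', 'calibration', 'finger_overhang', 'get_obs', 'hand_in', 'read_camera'] 0.025
top iso ((600.0119018554688, -102.7562026977539), (109.73644256591797, 80.12307739257812), 86.717041015625)
scene iso ((598.9205322265625, -101.7260513305664), (112.27079010009766, 80.47928619384766), 86.21249389648438)
top peg [ 9.8209321e-01 -6.0273156e-02 -1.7849390e-01  5.2362701e+02
 -9.9170944e+01  1.6827026e+02] -3.5119593 0.49333967919487665 [ 0.52458635 -0.0993449   0.16789274]
scene peg [ 9.8407972e-01 -4.1192632e-02 -1.7288801e-01  5.2219757e+02
 -9.7107750e+01  1.6860707e+02] -2.3969467 0.49173246813373656 [ 0.5217545  -0.09710206  0.16851539]
peg tip (array([ 0.49004221, -0.09880105,  0.16820087]), np.float64(0.004875759843740464))
tag top mid (array([ 0.49441092, -0.28729458,  0.16662236]), np.float64(0.004626941320128071))
[ 0.50965342 -0.25750981  0.16525874] [ 0.49767233 -0.29112129  0.10371222]
((496.3704528808594, -294.004150390625), (13.59049129486084, 72.8675537109375), 13.915596961975098)
[[-0.001 -0.965 -0.263  0.067]
 [ 1.    -0.001 -0.    -0.   ]
 [-0.    -0.263  0.965 -0.143]
 [ 0.     0.     0.     1.   ]]
```

Request:
{"op": "drive_tool", "data": {"increments": [{"dz":-0.05,"claw":0.085},{"dz":-0.05},{"dz":-0.05},{"dx":0.045,"dy":-0.027},{"dx":0.045,"dy":-0.027},{"dx":0.045,"dy":-0.027},{"dx":0.045,"dy":-0.027},{"dx":0.045,"dy":-0.027},{"dx":0.045,"dy":-0.027},{"dx":0.045,"dy":-0.027},{"wz":-10},{"wz":-10},{"wz":-10},{"wz":-10},{"wz":-10},{"wz":-10},{"wz":-10},{"wz":-9},{},{}]}}

```text
schema error: expected keys claw, dx, dy, dz, wx, wy, wz
```

```bash
cat >> h.py <<'E'
from scipy.spatial.transform import Rotation as Ro
def pose():
    o=get_obs(); w,x,y,z=o["tool_rot"]; R=Ro.from_quat([x,y,z,w]).as_matrix()
    return o,np.array(o["eef_pos"]),R
def delta(target,yaw_y):
    """tool-frame shift and turn (deg): target TCP, tool y along world yaw_y, tool down"""
    o,p,R=pose(); a=np.radians(yaw_y); y=np.array([np.cos(a),np.sin(a),0]); z=np.array([0,0,-1.]); T=np.c_[np.cross(y,z),y,z]
    print("t",o["t"],"pos",p.round(4),"yaw",np.degrees(np.arctan2(R[1,1],R[0,1])).round(2),"shift mm",(1000*R.T@(np.array(target)-p)).round(1),"turn",np.degrees(Ro.from_matrix(R.T@T).as_rotvec()).round(2))
E
python3 - <<'E'
from h import *
delta([.498,-.295,.156],15.4)
C=cam("wrist"); p,d=read_camera("wrist"); np.savez("w1.npz",p=p,d=d); cv2.imwrite("pics/w1.png",p[:,:,::-1])
P=cloud(C,d).reshape(-1,3); c=p.reshape(-1,3).min(1)
m=(np.hypot(P[:,0]-.498,P[:,1]+.295)<.06)&(P[:,2]>.06)&(P[:,2]<.2); T=P[m]
print(m.sum(),T.max(0),cv2.minAreaRect((T[:,:2]*1000).astype(np.float32)))
for lo,hi in [(.06,.125),(.125,.145),(.145,.2)]:
    k=(T[:,2]>lo)&(T[:,2]<hi); print(lo,k.sum(),np.median(T[k,2]) if k.any() else 0,cv2.minAreaRect((T[k,:2]*1000).astype(np.float32)) if k.any() else 0)
m=(np.hypot(P[:,0]-.498,P[:,1]+.295)<.09)&(P[:,2]>.028)&(P[:,2]<.042); print("holder",cv2.minAreaRect((P[m,:2]*1000).astype(np.float32)))
E
```

```text
t 0.1 pos [ 0.2987 -0.6047  0.2307] yaw -63.71 shift mm [ 315.9 -189.3   75. ] turn [-8.000e-02 -6.000e-02 -7.911e+01]Traceback (most recent call last):
  File "<stdin>", line 6, in <module>
    return umr_maximum(a, axis, None, out, keepdims, initial, where)
ValueError: zero-size array to reduction operation maximum which has no identity
```

View pics/w1.png

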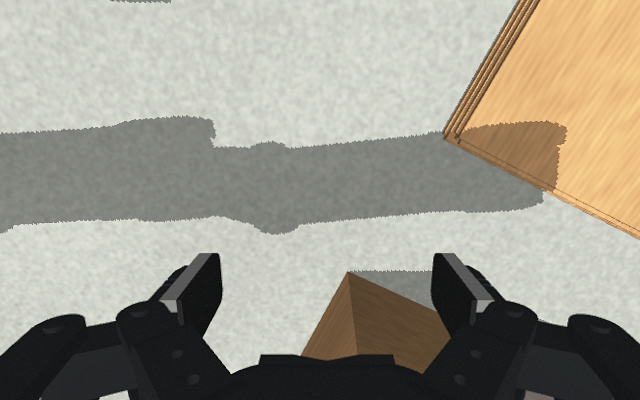

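The move was refused because every row needs all the keys. The wrist picture is therefore still from the start pose, showing only the cardboard stack, a brown box and the fingertips at (215,260) and (440,260). I'm resending the move with full rows.

Request:
{"op": "drive_tool", "data": {"increments": [{"dx":0,"dy":0,"dz":-0.05,"wx":0,"wy":0,"wz":0,"claw":0.085},{"dx":0,"dy":0,"dz":-0.05,"wx":0,"wy":0,"wz":0,"claw":0.085},{"dx":0,"dy":0,"dz":-0.05,"wx":0,"wy":0,"wz":0,"claw":0.085},{"dx":0.045,"dy":-0.027,"dz":0,"wx":0,"wy":0,"wz":0,"claw":0.085},{"dx":0.045,"dy":-0.027,"dz":0,"wx":0,"wy":0,"wz":0,"claw":0.085},{"dx":0.045,"dy":-0.027,"dz":0,"wx":0,"wy":0,"wz":0,"claw":0.085},{"dx":0.045,"dy":-0.027,"dz":0,"wx":0,"wy":0,"wz":0,"claw":0.085},{"dx":0.045,"dy":-0.027,"dz":0,"wx":0,"wy":0,"wz":0,"claw":0.085},{"dx":0.045,"dy":-0.027,"dz":0,"wx":0,"wy":0,"wz":0,"claw":0.085},{"dx":0.045,"dy":-0.027,"dz":0,"wx":0,"wy":0,"wz":0,"claw":0.085},{"dx":0,"dy":0,"dz":0,"wx":0,"wy":0,"wz":-10,"claw":0.085},{"dx":0,"dy":0,"dz":0,"wx":0,"wy":0,"wz":-10,"claw":0.085},{"dx":0,"dy":0,"dz":0,"wx":0,"wy":0,"wz":-10,"claw":0.085},{"dx":0,"dy":0,"dz":0,"wx":0,"wy":0,"wz":-10,"claw":0.085},{"dx":0,"dy":0,"dz":0,"wx":0,"wy":0,"wz":-10,"claw":0.085},{"dx":0,"dy":0,"dz":0,"wx":0,"wy":0,"wz":-10,"claw":0.085},{"dx":0,"dy":0,"dz":0,"wx":0,"wy":0,"wz":-10,"claw":0.085},{"dx":0,"dy":0,"dz":0,"wx":0,"wy":0,"wz":-9,"claw":0.085},{"dx":0,"dy":0,"dz":0,"wx":0,"wy":0,"wz":0,"claw":0.085},{"dx":0,"dy":0,"dz":0,"wx":0,"wy":0,"wz":0,"claw":0.085}]}}

```text
t: 2.65
eef_pos: [0.4975, -0.2963, 0.3814]
tool_rot: [-0.0, 0.608, 0.794, -0.0]
contact_force: [0.1, 1.0, -0.4]
gripper_width: 0.992
grasp_force: 0.0
```

```bash
python3 - <<'E'
from h import *
delta([.498,-.295,.156],15.4)
C=cam("wrist"); p,d=read_camera("wrist"); np.savez("w1.npz",p=p,d=d); cv2.imwrite("pics/w2.png",p[:,:,::-1])
P=cloud(C,d).reshape(-1,3)
def r(m): return m.sum(), np.median(P[m,2]).round(4) if m.any() else 0, cv2.minAreaRect((P[m,:2]*1000).astype(np.float32)) if m.any() else 0
n=np.hypot(P[:,0]-.498,P[:,1]+.295)
for lo,hi in [(.06,.125),(.125,.145),(.145,.2)]: print(lo,r((n<.06)&(P[:,2]>lo)&(P[:,2]<hi)))
print("holder",r((n<.09)&(P[:,2]>.028)&(P[:,2]<.042)))
E
```

```text
t 2.65 pos [ 0.4975 -0.2963  0.3814] yaw 15.11 shift mm [  1.1   0.9 225.4] turn [-0.02 -0.01 -0.29]
0.06 (np.int64(200), np.float64(0.1202), ((498.0819091796875, -294.4041748046875), (8.682469367980957, 70.00263214111328), 15.079598426818848))
0.125 (np.int64(17), np.float64(0.1359), ((493.31829833984375, -278.1297607421875), (7.8002471923828125, 0.276728093624115), 15.454876899719238))
0.145 (np.int64(268), np.float64(0.1604), ((497.6077575683594, -294.0798034667969), (7.540401458740234, 33.45219802856445), 14.973933219909668))
holder (np.int64(2861), np.float64(0.0355), ((497.8533020019531, -294.7479248046875), (59.93532180786133, 109.0442886352539), 14.891858100891113))
```

View pics/w2.png

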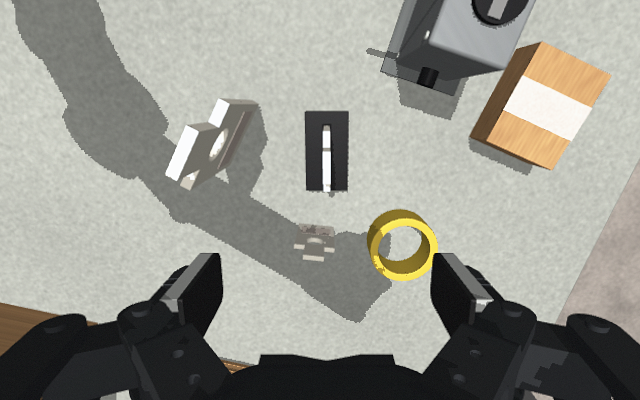

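The wrist view shows the tag in its black holder at (327,160), the tall tag at (215,145), the small one at (315,240) and the tape roll at (402,245). The measured tag is centred at (0.4978, -0.2943), top at 0.160, yaw 15°, matching the text. I'll descend and grip.

Request:
{"op": "drive_tool", "data": {"increments": [{"dx":0.002,"dy":0.001,"dz":0.05,"wx":0,"wy":0,"wz":0,"claw":0.085},{"dx":0,"dy":0,"dz":0.05,"wx":0,"wy":0,"wz":0,"claw":0.06},{"dx":0,"dy":0,"dz":0.05,"wx":0,"wy":0,"wz":0,"claw":0.06},{"dx":0,"dy":0,"dz":0.04,"wx":0,"wy":0,"wz":0,"claw":0.05},{"dx":0,"dy":0,"dz":0.02,"wx":0,"wy":0,"wz":0,"claw":0.05},{"dx":0,"dy":0,"dz":0.015,"wx":0,"wy":0,"wz":0,"claw":0.05},{"dx":0,"dy":0,"dz":0,"wx":0,"wy":0,"wz":0,"claw":0.03},{"dx":0,"dy":0,"dz":0,"wx":0,"wy":0,"wz":0,"claw":0},{"dx":0,"dy":0,"dz":0,"wx":0,"wy":0,"wz":0,"claw":0},{"dx":0,"dy":0,"dz":0,"wx":0,"wy":0,"wz":0,"claw":0},{"dx":0,"dy":0,"dz":0,"wx":0,"wy":0,"wz":0,"claw":0},{"dx":0,"dy":0,"dz":0,"wx":0,"wy":0,"wz":0,"claw":0}], "newtons": 50}}

```text
t: 4.2
eef_pos: [0.499, -0.2944, 0.1578]
tool_rot: [0.001, 0.607, 0.795, 0.0]
contact_force: [0.3, 0.2, 5.9]
gripper_width: 0.059
grasp_force: 49.5
```

Request:
{"op": "drive_tool", "data": {"increments": [{"dx":0,"dy":0,"dz":-0.01,"wx":0,"wy":0,"wz":0,"claw":0},{"dx":0,"dy":0,"dz":-0.025,"wx":0,"wy":0,"wz":0,"claw":0},{"dx":0,"dy":0,"dz":-0.025,"wx":0,"wy":0,"wz":0,"claw":0},{"dx":0,"dy":0,"dz":-0.015,"wx":0,"wy":0,"wz":0,"claw":0},{"dx":0,"dy":0,"dz":0,"wx":0,"wy":0,"wz":6,"claw":0},{"dx":0,"dy":0,"dz":0,"wx":0,"wy":0,"wz":6.4,"claw":0},{"dx":0,"dy":0,"dz":0,"wx":0,"wy":0,"wz":6,"claw":0},{"dx":0,"dy":0,"dz":0,"wx":0,"wy":0,"wz":0,"claw":0},{"dx":0,"dy":0,"dz":0,"wx":0,"wy":0,"wz":0,"claw":0}]}}

```text
t: 5.32
eef_pos: [0.498, -0.2939, 0.2315]
tool_rot: [-0.0, 0.725, 0.688, -0.0]
contact_force: [-1.0, -1.6, -1.4]
gripper_width: 0.063
grasp_force: 48.9
```

```bash
python3 - <<'E'
from h import *
delta([.465,-.0945,.231],-3.4)
o,p0,R0=pose()
for n in ["scene","top"]:
    C=cam(n); p,d=read_camera(n); P=cloud(C,d).reshape(-1,3); c=p.reshape(-1,3).astype(int)
    g=(P[:,2]>.06)&(P[:,2]<.26)&(np.hypot(P[:,0]-p0[0],P[:,1]-p0[1])<.06)&(c.min(1)>110)
    print(n,g.sum(),P[g].min(0),P[g].max(0),cv2.minAreaRect((P[g,:2]*1000).astype(np.float32)))
    if n=="scene": cv2.imwrite("pics/s2.png",cv2.resize(p[70:240,200:370,::-1],None,fx=3,fy=3)); np.savez("s2.npz",p=p,d=d)
E
```

```text
t 5.325 pos [ 0.498  -0.2939  0.2315] yaw -2.99 shift mm [197.4 -43.3   0.5] turn [-0.02 -0.01  0.41]
scene 142 [ 0.49096008 -0.32700098  0.08567374] [ 0.51356227 -0.25620489  0.24428048] ((502.70074462890625, -291.78125), (70.90953063964844, 22.276342391967773), 88.08719635009766)
top 107 [ 0.49148763 -0.32093484  0.13164696] [ 0.502849   -0.25976249  0.24236969] ((497.4424133300781, -290.4843444824219), (61.43961715698242, 8.74157428741455), 87.00790405273438)
```

View pics/s2.png

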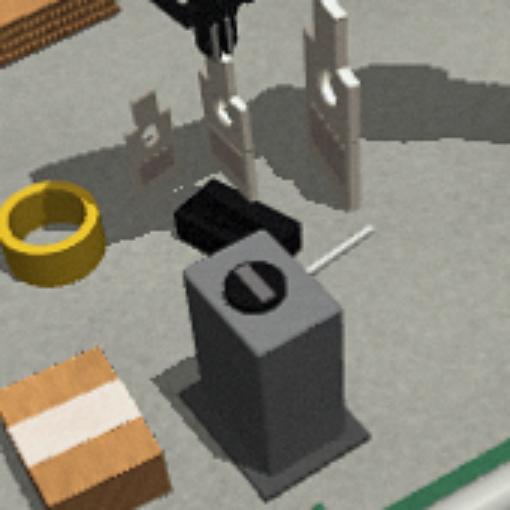

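The scene crop shows the tag lifted upright and clear of the holder at (228,120), with the peg free at (340,250). I'll move it in front of the peg tip.

Request:
{"op": "drive_tool", "data": {"increments": [{"dx":0,"dy":-0.022,"dz":0,"wx":0,"wy":0,"wz":0.4,"claw":0},{"dx":0,"dy":-0.022,"dz":0,"wx":0,"wy":0,"wz":0,"claw":0},{"dx":0.04,"dy":0,"dz":0,"wx":0,"wy":0,"wz":0,"claw":0},{"dx":0.05,"dy":0,"dz":0,"wx":0,"wy":0,"wz":0,"claw":0},{"dx":0.05,"dy":0,"dz":0,"wx":0,"wy":0,"wz":0,"claw":0},{"dx":0.04,"dy":0,"dz":0,"wx":0,"wy":0,"wz":0,"claw":0},{"dx":0.017,"dy":0,"dz":0,"wx":0,"wy":0,"wz":0,"claw":0},{"dx":0,"dy":0,"dz":0,"wx":0,"wy":0,"wz":0,"claw":0},{"dx":0,"dy":0,"dz":0,"wx":0,"wy":0,"wz":0,"claw":0}]}}

```text
t: 6.55
eef_pos: [0.4661, -0.0967, 0.2315]
tool_rot: [0.0, 0.729, 0.684, -0.0]
contact_force: [-0.7, -0.5, -0.9]
gripper_width: 0.059
grasp_force: 48.9
```

```bash
python3 - <<'E'
from h import *
delta([.529,-.0985,.2246],-3.4)
o,p0,R0=pose()
L=[]
for n in ["scene","top"]:
    C=cam(n); p,d=read_camera(n); P=cloud(C,d).reshape(-1,3); c=p.reshape(-1,3).astype(int)
    g=(P[:,2]>.06)&(P[:,2]<.26)&(np.hypot(P[:,0]-p0[0],P[:,1]-p0[1])<.045)&(c.min(1)>100)&(P[:,0]<.484)
    print(n,"tag",g.sum(),P[g].min(0),P[g].max(0),cv2.minAreaRect((P[g,:2]*1000).astype(np.float32)))
    if n=="scene":
        for h in ([p0[0],p0[1],p0[2]-.0606],[.496,-.0966,.170]):
            u=proj(C,h); print("proj",(u-[260,90])*5)
        q=cv2.resize(p[90:200,260:380,::-1],None,fx=5,fy=5); cv2.imwrite("pics/s3.png",q)
E
```

```text
t 6.55 pos [ 0.4661 -0.0967  0.2315] yaw -3.64 shift mm [ 2.2 62.9  6.9] turn [-0.01  0.04 -0.24]
scene tag 224 [ 0.45829283 -0.13244565  0.08441611] [ 0.47202716 -0.05862169  0.23904654] ((464.2054443359375, -95.42680358886719), (73.99817657470703, 10.989630699157715), 86.30836486816406)
proj [358.2142218  257.10068278]
proj [311.22118064 286.46683474]
top tag 32 [ 0.46156564 -0.07929512  0.10285373] [ 0.47213089 -0.06198681  0.19644   ] ((466.9876708984375, -70.8657455444336), (17.498424530029297, 10.088655471801758), 86.4466323852539)
```

View pics/s3.png

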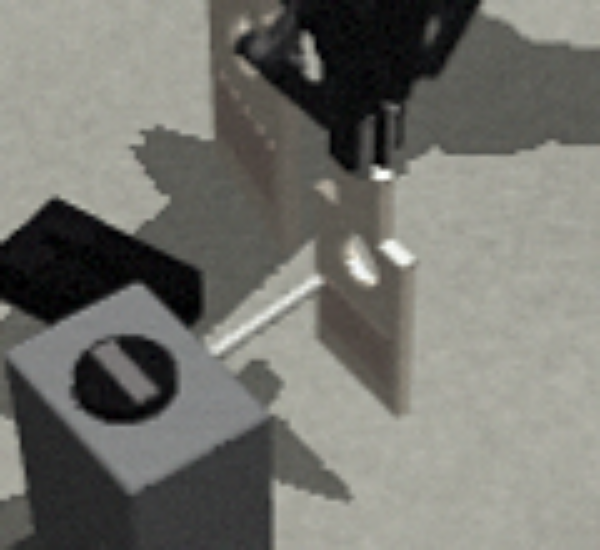

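The hole projects to (358,257) and appears at (360,260). The peg tip appears at (322,282), close to its predicted pixel. Aligned, so I'll slide it on, following the peg's slope.

Request:
{"op": "drive_tool", "data": {"increments": [{"dx":0,"dy":0.015,"dz":0,"wx":0,"wy":0,"wz":0,"claw":0},{"dx":0.001,"dy":0.015,"dz":0.001,"wx":0,"wy":0,"wz":0,"claw":0},{"dx":0,"dy":0.01,"dz":0.002,"wx":0,"wy":0,"wz":0,"claw":0},{"dx":0,"dy":0.01,"dz":0.002,"wx":0,"wy":0,"wz":0,"claw":0},{"dx":0,"dy":0.01,"dz":0.002,"wx":0,"wy":0,"wz":0,"claw":0},{"dx":0,"dy":0,"dz":0,"wx":0,"wy":0,"wz":0,"claw":0},{"dx":0,"dy":0,"dz":0,"wx":0,"wy":0,"wz":0,"claw":0}]}}

```text
t: 7.52
eef_pos: [0.5259, -0.0975, 0.2245]
tool_rot: [-0.0, 0.728, 0.685, -0.0]
contact_force: [-0.3, -0.6, -0.7]
gripper_width: 0.06
grasp_force: 48.9
```

```bash
python3 - <<'E'
from h import *
delta([.529,-.0985,.2246],-3.4)
o,p0,R0=pose(); print(o["contact_force"])
C=cam("scene"); p,d=read_camera("scene"); P=cloud(C,d).reshape(-1,3); c=p.reshape(-1,3).astype(int)
g=(P[:,2]>.05)&(P[:,2]<.26)&(abs(P[:,0]-p0[0])<.018)&(abs(P[:,1]-p0[1])<.05)&(c.min(1)>100)
print("tag",g.sum(),P[g].min(0),P[g].max(0))
cv2.imwrite("pics/s4.png",cv2.resize(p[90:200,260:380,::-1],None,fx=5,fy=5))
E
```

```text
t 7.525 pos [ 0.5259 -0.0975  0.2245] yaw -3.51 shift mm [-0.8  3.1 -0.1] turn [-0.03  0.   -0.11]
[-0.2926587  -0.57561887 -0.7088225 ]
tag 221 [ 0.50805312 -0.1344683   0.07676472] [ 0.5426354  -0.06019296  0.23089954]
```

View pics/s4.png

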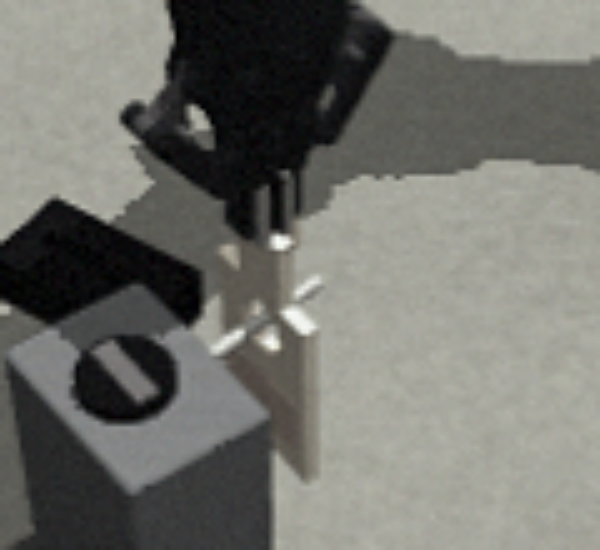

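The peg passes through the hole: its tip shows at (320,285), beyond the tag. I'll lower until the tag rests on the peg.

Request:
{"op": "drive_tool", "data": {"increments": [{"dx":0,"dy":0,"dz":0.005,"wx":0,"wy":0,"wz":0,"claw":0},{"dx":0,"dy":0,"dz":0.004,"wx":0,"wy":0,"wz":0,"claw":0},{"dx":0,"dy":0,"dz":0.0015,"wx":0,"wy":0,"wz":0,"claw":0},{"dx":0,"dy":0,"dz":0,"wx":0,"wy":0,"wz":0,"claw":0},{"dx":0,"dy":0,"dz":0,"wx":0,"wy":0,"wz":0,"claw":0}]}}

```text
t: 8.2
eef_pos: [0.5265, -0.0976, 0.2144]
tool_rot: [0.0, 0.728, 0.685, 0.0]
contact_force: [-0.1, 0.9, 2.4]
gripper_width: 0.06
grasp_force: 49.5
```

Contact begins (2.4 N up), so I'll release gently.

Request:
{"op": "drive_tool", "data": {"increments": [{"dx":0,"dy":0,"dz":0,"wx":0,"wy":0,"wz":0,"claw":0.015},{"dx":0,"dy":0,"dz":0,"wx":0,"wy":0,"wz":0,"claw":0.025},{"dx":0,"dy":0,"dz":0,"wx":0,"wy":0,"wz":0,"claw":0.035},{"dx":0,"dy":0,"dz":0,"wx":0,"wy":0,"wz":0,"claw":0.04},{"dx":0,"dy":0,"dz":0,"wx":0,"wy":0,"wz":0,"claw":0.04},{"dx":0,"dy":0,"dz":-0.02,"wx":0,"wy":0,"wz":0,"claw":0.04},{"dx":0,"dy":0,"dz":-0.04,"wx":0,"wy":0,"wz":0,"claw":0.04},{"dx":0,"dy":0,"dz":-0.04,"wx":0,"wy":0,"wz":0,"claw":0.04},{"dx":0,"dy":0,"dz":0,"wx":0,"wy":0,"wz":0,"claw":0.04},{"dx":0,"dy":0,"dz":0,"wx":0,"wy":0,"wz":0,"claw":0.04},{"dx":0,"dy":0,"dz":0,"wx":0,"wy":0,"wz":0,"claw":0.04}]}}

```text
t: 9.57
eef_pos: [0.5254, -0.0976, 0.3127]
tool_rot: [-0.001, 0.728, 0.685, -0.001]
contact_force: [0.9, -1.0, -0.3]
gripper_width: 0.47
grasp_force: 0.0
```

```bash
python3 - <<'E'
from h import *
# over the roller: estimate
T=np.load("top.npz"); P=cloud(cam("top"),T["d"])
Q=P[165:285,210:260].reshape(-1,3); c=T["p"][165:285,210:260].reshape(-1,3).astype(int)
m=(Q[:,2]>.09)&(Q[:,2]<.12)&(c.max(1)-c.min(1)<30)&(c.min(1)>90)&(abs(Q[:,0]-.543)<.16); 
print(cv2.minAreaRect((Q[m,:2]*1000).astype(np.float32)))
delta([.5434,.2177,.30],83.6)
C=cam("scene"); p,d=read_camera("scene"); P=cloud(C,d).reshape(-1,3); c=p.reshape(-1,3).astype(int)
g=(P[:,2]>.05)&(P[:,2]<.24)&(abs(P[:,0]-.526)<.02)&(abs(P[:,1]+.098)<.05)&(c.min(1)>100)
print("tag",g.sum(),P[g].min(0),P[g].max(0))
cv2.imwrite("pics/s5.png",cv2.resize(p[60:200,230:380,::-1],None,fx=4,fy=4))
E
```

```text
((542.615478515625, 216.48159790039062), (292.3569030761719, 97.52178955078125), 8.500640869140625)
t 9.575 pos [ 0.5254 -0.0976  0.3127] yaw -3.51 shift mm [315.8  -1.4  12.8] turn [ -0.1   -0.11 -87.11]
tag 246 [ 0.50698882 -0.13246458  0.06738902] [ 0.54570092 -0.06071115  0.21990479]
```

View pics/s5.png

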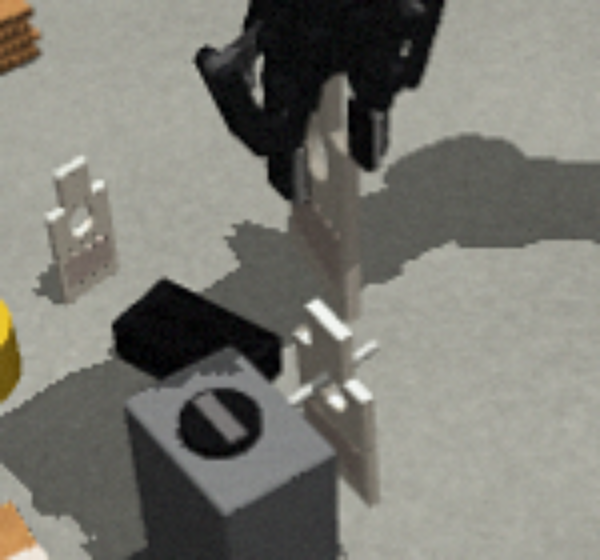

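The tag hangs freely on the peg at (340,390) and the fingers are clear above it. Next I go to the roller.

Request:
{"op": "drive_tool", "data": {"increments": [{"dx":0.045,"dy":0,"dz":-0.01,"wx":0,"wy":0,"wz":0,"claw":0.085},{"dx":0.045,"dy":0,"dz":-0.01,"wx":0,"wy":0,"wz":0,"claw":0.085},{"dx":0.045,"dy":0,"dz":0,"wx":0,"wy":0,"wz":0,"claw":0.085},{"dx":0.045,"dy":0,"dz":0,"wx":0,"wy":0,"wz":0,"claw":0.085},{"dx":0.045,"dy":0,"dz":0,"wx":0,"wy":0,"wz":0,"claw":0.085},{"dx":0.045,"dy":0,"dz":0,"wx":0,"wy":0,"wz":0,"claw":0.085},{"dx":0.045,"dy":0,"dz":0,"wx":0,"wy":0,"wz":0,"claw":0.085},{"dx":0,"dy":0,"dz":0,"wx":0,"wy":0,"wz":-10,"claw":0.085},{"dx":0,"dy":0,"dz":0,"wx":0,"wy":0,"wz":-10,"claw":0.085},{"dx":0,"dy":0,"dz":0,"wx":0,"wy":0,"wz":-10,"claw":0.085},{"dx":0,"dy":0,"dz":0,"wx":0,"wy":0,"wz":-10,"claw":0.085},{"dx":0,"dy":0,"dz":0,"wx":0,"wy":0,"wz":-10,"claw":0.085},{"dx":0,"dy":0,"dz":0,"wx":0,"wy":0,"wz":-10,"claw":0.085},{"dx":0,"dy":0,"dz":0,"wx":0,"wy":0,"wz":-10,"claw":0.085},{"dx":0,"dy":0,"dz":0,"wx":0,"wy":0,"wz":-10,"claw":0.085},{"dx":0,"dy":0,"dz":0,"wx":0,"wy":0,"wz":-7,"claw":0.085},{"dx":0,"dy":0,"dz":0,"wx":0,"wy":0,"wz":0,"claw":0.085},{"dx":0,"dy":0,"dz":0,"wx":0,"wy":0,"wz":0,"claw":0.085}]}}

```text
t: 11.88
eef_pos: [0.5454, 0.2167, 0.3337]
tool_rot: [-0.0, 0.058, 0.998, -0.0]
contact_force: [-0.1, -0.3, -0.8]
gripper_width: 0.992
grasp_force: 0.0
```

```bash
python3 - <<'E'
from h import *
delta([.5434,.2177,.091],83.6)
C=cam("wrist"); p,d=read_camera("wrist"); cv2.imwrite("pics/w3.png",p[:,:,::-1])
P=cloud(C,d).reshape(-1,3); c=p.reshape(-1,3).astype(int)
Tp=np.load("top.npz"); Ct=cam("top"); Pt=cloud(Ct,Tp["d"]).reshape(-1,3); ct=Tp["p"].reshape(-1,3).astype(int)
a=np.radians(83.6); y=np.array([np.cos(a),np.sin(a)]); x=np.array([y[1],-y[0]])
for n,P,c in (("wrist",P,c),("top",Pt,ct)):
    s=(P[:,:2]-[.5434,.2177])@x; q=(P[:,:2]-[.5434,.2177])@y
    m=(abs(s)<.15)&(abs(q)<.03)&(P[:,2]>.085)&(P[:,2]<.115)&(c.max(1)-c.min(1)<30)
    S,Q,Z=s[m],q[m],P[m,2]; print(n,m.sum(),S.min(),S.max())
    for b in np.arange(-.14,.14,.01):
        k=(S>b)&(S<=b+.01); 
        if k.sum()>5: print(f"{b+.005:.3f} z {np.percentile(Z[k],95):.4f} q {Q[k].min():.4f} {Q[k].max():.4f}",end=" | ")
    print()
E
```

```text
t 11.875 pos [0.5454 0.2167 0.3337] yaw 83.35 shift mm [  2.    0.8 242.7] turn [-0.01 -0.04 -0.25]
wrist 8145 -0.14469046826334572 0.14524865750145494
-0.135 z 0.0974 q -0.0299 0.0293 | -0.125 z 0.1048 q -0.0171 0.0184 | -0.115 z 0.1048 q -0.0174 0.0185 | -0.105 z 0.1043 q -0.0176 0.0188 | -0.095 z 0.0968 q -0.0095 0.0115 | -0.085 z 0.1045 q -0.0180 0.0189 | -0.075 z 0.1045 q -0.0184 0.0189 | -0.065 z 0.1048 q -0.0172 0.0190 | -0.055 z 0.1050 q -0.0174 0.0191 | -0.045 z 0.1051 q -0.0176 0.0192 | -0.035 z 0.1050 q -0.0179 0.0194 | -0.025 z 0.1047 q -0.0181 0.0195 | -0.015 z 0.1048 q -0.0183 0.0182 | -0.005 z 0.1050 q -0.0185 0.0183 | 0.005 z 0.1051 q -0.0174 0.0184 | 0.015 z 0.1048 q -0.0176 0.0185 | 0.025 z 0.1047 q -0.0178 0.0186 | 0.035 z 0.1050 q -0.0180 0.0187 | 0.045 z 0.1047 q -0.0182 0.0187 | 0.055 z 0.1049 q -0.0184 0.0189 | 0.065 z 0.1050 q -0.0186 0.0189 | 0.075 z 0.1051 q -0.0174 0.0191 | 0.085 z 0.1047 q -0.0174 0.0191 | 0.095 z 0.0970 q -0.0106 0.0108 | 0.105 z 0.1046 q -0.0180 0.0180 | 0.115 z 0.1053 q -0.0181 0.0179 | 0.125 z 0.1052 q -0.0182 0.0180 | 0.135 z 0.0988 q
[... 401 characters left out ...]
0.0193 0.0180 | -0.045 z 0.1049 q -0.0195 0.0161 | -0.035 z 0.1044 q -0.0187 0.0177 | -0.025 z 0.1046 q -0.0192 0.0158 | -0.015 z 0.1054 q -0.0197 0.0179 | -0.005 z 0.1056 q -0.0194 0.0167 | 0.005 z 0.1056 q -0.0187 0.0151 | 0.015 z 0.1057 q -0.0196 0.0182 | 0.025 z 0.1056 q -0.0197 0.0165 | 0.035 z 0.1061 q -0.0193 0.0170 | 0.045 z 0.1043 q -0.0198 0.0161 | 0.055 z 0.1038 q -0.0197 0.0178 | 0.065 z 0.1047 q -0.0200 0.0172 | 0.075 z 0.1050 q -0.0184 0.0160 | 0.085 z 0.1044 q -0.0194 0.0166 | 0.095 z 0.0977 q -0.0113 0.0090 | 0.105 z 0.1037 q -0.0190 0.0159 | 0.115 z 0.1056 q -0.0190 0.0170 | 0.125 z 0.1048 q -0.0192 0.0180 | 0.135 z 0.0996 q -0.0282 0.0267 | 0.145 z 0.0911 q -0.0051 0.0075 |
```

View pics/w3.png

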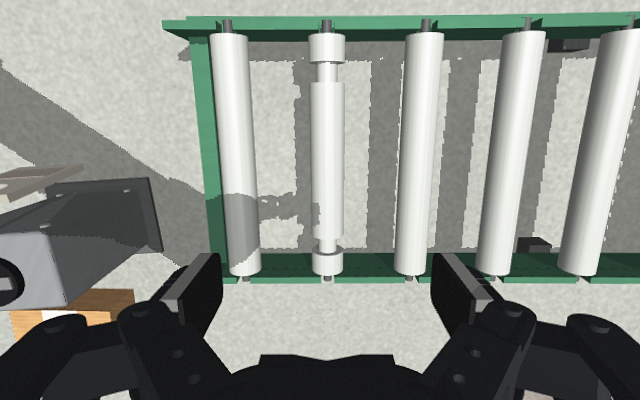

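The wrist view shows the grooved roller in the second slot at (327,150), between the plain ones at (235,150) and (420,150). The grooves lie symmetrically at ±95 mm about (0.5434, 0.2177) and the top is at 0.105, so the axis is at 0.086. I'll descend and grip.

Request:
{"op": "drive_tool", "data": {"increments": [{"dx":0.002,"dy":0.001,"dz":0.05,"wx":0,"wy":0,"wz":-0.2,"claw":0.075},{"dx":0,"dy":0,"dz":0.05,"wx":0,"wy":0,"wz":0,"claw":0.075},{"dx":0,"dy":0,"dz":0.05,"wx":0,"wy":0,"wz":0,"claw":0.075},{"dx":0,"dy":0,"dz":0.04,"wx":0,"wy":0,"wz":0,"claw":0.075},{"dx":0,"dy":0,"dz":0.03,"wx":0,"wy":0,"wz":0,"claw":0.075},{"dx":0,"dy":0,"dz":0.022,"wx":0,"wy":0,"wz":0,"claw":0.075},{"dx":0,"dy":0,"dz":0,"wx":0,"wy":0,"wz":0,"claw":0.06},{"dx":0,"dy":0,"dz":0,"wx":0,"wy":0,"wz":0,"claw":0.045},{"dx":0,"dy":0,"dz":0,"wx":0,"wy":0,"wz":0,"claw":0.03},{"dx":0,"dy":0,"dz":0,"wx":0,"wy":0,"wz":0,"claw":0.01},{"dx":0,"dy":0,"dz":0,"wx":0,"wy":0,"wz":0,"claw":0.01},{"dx":0,"dy":0,"dz":0,"wx":0,"wy":0,"wz":0,"claw":0.01},{"dx":0,"dy":0,"dz":0,"wx":0,"wy":0,"wz":0,"claw":0.01}], "newtons": 100}}

```text
t: 13.55
eef_pos: [0.5447, 0.2189, 0.0943]
tool_rot: [0.001, 0.055, 0.998, 0.001]
contact_force: [-1.7, -0.4, 7.2]
gripper_width: 0.301
grasp_force: 85.4
```

The opening of about 26 mm is less than the roller's 38 mm, so I'll look before lifting.

```bash
python3 - <<'E'
from h import *
o,p0,R0=pose(); print(o["gripper_width"],o["grasp_force"],o["contact_force"],o["torque"])
p,d=read_camera("wrist"); s,ds=read_camera("scene")
u=proj(cam("scene"),p0); print(u); a,b=int(u[0]),int(u[1])
A=cv2.resize(p[120:400,120:520,::-1],(500,350)); B=cv2.resize(s[b-60:b+45,a-45:a+45,::-1],(300,350),interpolation=cv2.INTER_CUBIC)
cv2.imwrite("pics/g1.png",np.hstack([A,B]))
E
```

```text
0.3014565079395904 85.44823050498962 [-1.73128368 -0.37145261  7.15864006] [-0.10102426  0.38709293 -0.00805082]
[398.52560925 263.93914867]
```

View pics/g1.png

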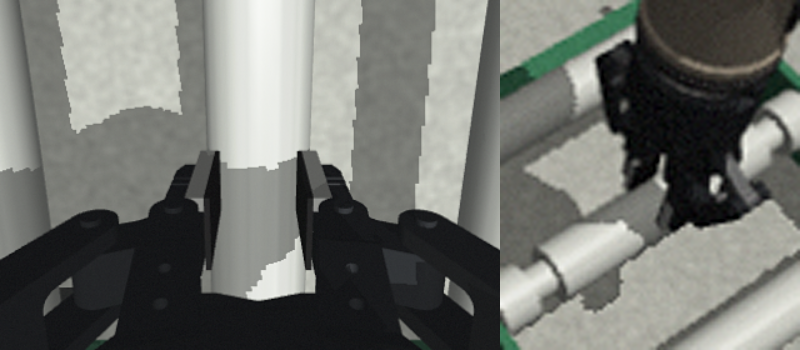

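Both pads lie flat along the roller's sides, at crop (210,210) and (303,210). The tag's 8 mm also read low, so the opening reading is just nonlinear. I'll lift slowly and watch.

Request:
{"op": "drive_tool", "data": {"increments": [{"dx":0,"dy":0,"dz":0,"wx":0,"wy":0,"wz":0,"claw":0.0},{"dx":0,"dy":0,"dz":0,"wx":0,"wy":0,"wz":0,"claw":0.0},{"dx":0,"dy":0,"dz":-0.005,"wx":0,"wy":0,"wz":0,"claw":0.0},{"dx":0,"dy":0,"dz":-0.005,"wx":0,"wy":0,"wz":0,"claw":0.0},{"dx":0,"dy":0,"dz":-0.005,"wx":0,"wy":0,"wz":0,"claw":0.0},{"dx":0,"dy":0,"dz":-0.005,"wx":0,"wy":0,"wz":0,"claw":0.0},{"dx":0,"dy":0,"dz":0,"wx":0,"wy":0,"wz":0,"claw":0.0}], "newtons": 115}}

```text
t: 14.52
eef_pos: [0.5439, 0.2182, 0.1125]
tool_rot: [0.0, 0.055, 0.998, 0.0]
contact_force: [0.9, 0.8, -4.4]
gripper_width: 0.295
grasp_force: 95.1
```

```bash
cat > lvl.py <<'E'
from h import *
o,p0,R0=pose(); print(o["t"],p0,o["contact_force"],o["torque"],o["grasp_force"])
C=cam("scene"); p,d=read_camera("scene"); P=cloud(C,d).reshape(-1,3); c=p.reshape(-1,3).astype(int)
a=np.radians(83.6); y=np.array([np.cos(a),np.sin(a)]); x=np.array([y[1],-y[0]])
s=(P[:,:2]-p0[:2])@x; q=(P[:,:2]-p0[:2])@y
for lo,hi in ((-.128,-.108),(-.082,-.04),(.04,.082),(.108,.128)):
    m=(s>lo)&(s<hi)&(abs(q)<.02)&(c.max(1)-c.min(1)<40)&(c.min(1)>70)&(P[:,2]>p0[2]-.04)&(P[:,2]<p0[2]+.04)
    print(lo,m.sum(),np.percentile(P[m,2],[90,98]).round(4) if m.any() else None)
E
python3 lvl.py
```

```text
14.525 [0.5438881  0.21819818 0.11254191] [ 0.91262222  0.76578106 -4.39120931] [ 0.01641922 -0.04024134 -0.02572634] 95.10500192642212
-0.128 136 [0.124  0.1248]
-0.082 83 [0.1235 0.1257]
0.04 360 [0.1237 0.1249]
0.108 190 [0.1237 0.1246]
```

The roller is level and its full weight (4.4 N) is on the gripper. I'll lift it the rest of the way.

Request:
{"op": "drive_tool", "data": {"increments": [{"dx":0,"dy":0,"dz":-0.01,"wx":0,"wy":0,"wz":0,"claw":0.0},{"dx":0,"dy":0,"dz":-0.015,"wx":0,"wy":0,"wz":0,"claw":0.0},{"dx":0,"dy":0,"dz":-0.02,"wx":0,"wy":0,"wz":0,"claw":0.0},{"dx":0,"dy":0,"dz":-0.02,"wx":0,"wy":0,"wz":0,"claw":0.0},{"dx":0,"dy":0,"dz":-0.012,"wx":0,"wy":0,"wz":0,"claw":0.0},{"dx":0,"dy":0,"dz":-0.005,"wx":0,"wy":0,"wz":0,"claw":0.0},{"dx":0,"dy":0,"dz":0,"wx":0,"wy":0,"wz":0,"claw":0.0},{"dx":0,"dy":0,"dz":0,"wx":0,"wy":0,"wz":0,"claw":0.0},{"dx":0,"dy":0,"dz":0,"wx":0,"wy":0,"wz":0,"claw":0.0},{"dx":0,"dy":0,"dz":0,"wx":0,"wy":0,"wz":0,"claw":0.0},{"dx":0,"dy":0,"dz":0,"wx":0,"wy":0,"wz":0,"claw":0.0},{"dx":0,"dy":0,"dz":0,"wx":0,"wy":0,"wz":0,"claw":0.0},{"dx":0,"dy":0,"dz":0,"wx":0,"wy":0,"wz":0,"claw":0.0},{"dx":0,"dy":0,"dz":0,"wx":0,"wy":0,"wz":0,"claw":0.0}]}}

```text
t: 16.32
eef_pos: [0.5436, 0.2181, 0.1941]
tool_rot: [0.0, 0.055, 0.998, -0.0]
contact_force: [-0.6, -0.2, -4.1]
gripper_width: 0.295
grasp_force: 95.2
```

```bash
cat >> lvl.py <<'E'
g=(P[:,2]>.05)&(P[:,2]<.24)&(abs(P[:,0]-.526)<.02)&(abs(P[:,1]+.098)<.05)&(c.min(1)>100)
print("tag",g.sum(),P[g].min(0),P[g].max(0))
E
python3 lvl.py
```

```text
16.325 [0.54364704 0.2180675  0.19411302] [-0.58477718 -0.21464936 -4.0840091 ] [-0.02989413 -0.0125238   0.0279055 ] 95.20195126533508
-0.128 157 [0.2042 0.206 ]
-0.082 67 [0.2043 0.2056]
0.04 396 [0.2043 0.2053]
0.108 214 [0.2041 0.2053]
tag 176 [ 0.50773287 -0.13284919  0.11881246] [ 0.54598099 -0.06191233  0.22092045]
```

The roller's top is at 0.205 at both ends, so it is level and 10 cm up. The tag still hangs on the peg with its top at about 0.22. I'm handing in.

```bash
python3 -c "
from station import *
print(hand_in())"
```

```text
the job is handed in; nothing more can be done
None
```

Job handed in: the tag hangs freely on the isolator's peg, and the grooved roller is held level and still in the gripper about 10 cm above its slots; the hand-in returned no verdict.

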